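# Park the garlic caddy in its spring clip

## Task

Take the little four-wheeled caddy by its wooden grip and roll it forwards until both swivel castors at its front trail straight; then steer it nose first to the parking dock and push it, firmly but without ramming, until the spring clip rides up over the nose roller and drops down behind it, with the caddy in line with the dock. Keep the wheels on the counter and the garlic jar standing in its tray, leave the bowl, spoon and brush where they are, and let go when the caddy is caught.

Things in the scene. Friction and masses are not known exactly. Their poses are not given: they have to be found in the camera images.
- caddy: Small aluminium caddy on four 28 mm rubber wheels, 205 mm long, 124 mm wide, about 0.9 kg. Origin on the counter under the deck; x axis forwards (to the nose), y left, z up. Deck top 37 mm high, x -80 to +65 mm. Rear wheels (x -60, y +-46 mm) do not swivel: it rolls along x and turns about the point between them. Front wheels are swivel castors.
- grip (a point): Centre of the caddy's wooden grip, at caddy x -73, y 0, z 110 mm, caddy's axes: an upright board 16 mm thick (along x), 76 mm wide (y), 30 mm tall (95 to 125 mm above the counter) on two posts at y +-42 mm, free beneath. The jar's near side is 30 mm ahead of its centre and reaches 115 mm high: straddle the board with fingers opened to 30-40 mm.
- nose (a point): Middle of the caddy's nose roller, a free-turning steel bar 10 mm in diameter, 74 mm long, across the front between two arms, at caddy x +105, y 0, z 45 mm.
- castor_l (a joint): Swivel angle (rad) of the front left castor about the vertical: 0 when it trails straight (wheel behind its pivot, as in rolling forwards), positive anticlockwise from above; stops at +-2.7. Trail 12 mm, pivot at caddy x 50, y +46 mm. Rolling some 50 to 80 mm forwards straightens it.
- castor_r (a joint): The same for the front right castor, pivot at caddy x 50, y -46 mm.
- jar_mid (a point): Centre (half-way up) of the round white ceramic garlic jar with wooden twist lid, 70 mm in diameter, 78 mm tall, 0.3 kg, standing loose in the tray on the caddy's deck (rim 14 mm high) at caddy x -8 mm.
- dock: Fixed steel parking dock: foot plate 150 x 100 mm, 10 mm thick (edge ridges 20 mm high), origin on the counter at the middle of its front edge; x axis is the caddy's way in. It carries a locked carriage: two upright stop cheeks (20 to 75 mm high, y +-29 mm) with the spring clip between. Bears pushes up to 60 N.
- dock_mouth (a point): 45 mm above the dock's origin (the nose roller's height), dock's axes. The carriage's setting changes every time and is not measured: its stop faces lie anywhere 0 to 40 mm behind this point along x and must be felt for (the push force jumps there). The roller's centre is then 5 mm before them.
- clip (a joint): Angle (rad) of the steel spring clip, a tongue 34 mm wide hinged at the carriage's back: 0 down and empty. Its sloping lip starts 69 mm before the stop faces, 54 mm up, and falls at 28 degrees to a tooth 31 mm up, 18 mm before them. The roller lifts it to about 0.2 (push 4 to 9 N); caught, the clip rests on the roller at about 0.055.
- bowl: Glass bowl with a cork bottom, 110 mm across, 55 mm tall; bystander. Origin under its middle.
- salt_spoon: Wooden salt spoon, 170 mm long, lying on the counter; bystander.
- brush: Black silicone brush, 190 mm long, lying on the counter; bystander.
There are look-alikes about, which are no part of the job. Several things look just like the dock: the one meant starts farthest to the robot's left.

How it is judged:
By the outcome, as a careful person would: the job done as asked, in the order asked, and still so for the second after the job is handed in, with the robot touching nothing.
It also fails if it takes over 48 s, if anything falls off the work surface, if the arm or the gripper's body presses on something with over 40 N, if the wrist force passes 120 N, or if a joint passes its speed limit or range.

## Robot

A 6-joint arm with a two-finger parallel gripper is mounted at the origin on the work surface. World frame = base frame: x ahead of the robot, y to its left, z up, the work surface at z = 0. Lengths are in m, angles in rad, forces in N, time in s.
With the tool pointing down it reaches from about 0.3 to 0.875 m from the base axis. Payload 6.4 kg.
Tool frame: the origin (TCP) lies midway between the tips of the shut fingers; the grasp point (between the pads) lies 19 mm behind it; z points along the fingers, y is the direction in which the jaws open and shut (so a half turn about z gives the same grasp; the last joint's range is limited). The gripper opens to 85 mm and grips with 20 to 120 N. Pads are 22 mm wide; open, the fingers measure 114 mm over their backs; the gripper's body (76 mm by 85 mm) begins 54 mm behind the grasp point. The pads swing forward as they close: fully open they stand 13 mm farther back than shut.
Start: joints at [0.982, 0.181, 1.607, -0, 1.354, -0.206], TCP at [0.215, 0.533, 0.231] pointing down, gripper open.
Joint ranges: [-2.99, 2.99], [-0.89, 2.07], [0.3, 2.58], [-1.14, 4.28], [0, 2.63], [-3.12, 3.12]. Speed limits (rad/s): [2.57, 2.57, 3.01, 3.14, 3.14, 3.14].

## Interface

Orientations are given as a unit quaternion [w, x, y, z].
In Python, from bench import get_obs, camera, hand_in gives the robot as it stands.
- The arm moves only by the tool drive_tool, never from a script. Its argument "deltas" is a list of rows, each a list of 2 entries, a list of its own where there are three numbers: the shift along the world's x, y, z in m, then the turn about the world's z in rad. A call has 1 to 10 rows; each row shifts and turns the pose as measured when the row begins; what a row does not reach is not made up. A row lasts 1/10 s, in which the tool goes at most 50 mm and 8.59 degrees, less where a joint would pass 70% of its speed; a pose out of reach is approached as far as the arm can. A call is refused whole if a number of a shift passes 0.05 or a number of a turn 0.15, either way. A call with a gripper value outside its range is refused whole. "gripper" is the opening, from 0 (shut) to 1 (fully open), set as the call begins (left out, the last holds). The fingers move at their own pace and stop on an object; the grip force is fixed at half the most. Time passes only in rows, so rows that do not move let the fingers close. It gives the time, the measured TCP pose, the force and the opening at its end, in the units of the state.
- get_obs(): the state, without advancing time (a new reading comes with each control period).
- camera(name): name is "side" or "top" or "wrist"; returns a dict with "frame" (384x512x3 uint8, red, green, blue), "fx", "fy", "cx", "cy" (pixels), "eye" and "attitude" of the camera in the world. Camera axes: x right, y down, z forward; pixel columns grow to the right and rows downward; lengths in m; the calibration is good to about 2 mm. A picture is of the moment at which its call begins. There is no depth.
- hand_in(): hands the job in, once; it reports no verdict.
The state is a dict: "time_s": time; "q": joint angles; "dq": joint speeds; "joint_efforts": joint torques, N m; "eef_pos": TCP position; "eef_rot": TCP orientation; "wrist_force": force on the tool from outside, world axes, zero at the start; "torque": the same for the moment, N m; "opening": opening from 0.0 (shut) to 1.0 (fully open).
Only numpy, scipy, OpenCV 4.12 (cv2) and the standard library are available. Lean on these libraries where they do the work, as an engineer would, in place of code of your own. Each camera call takes 0.05 s, during which the arm holds its last target.

## Working session

There is one attempt and no reset: what is moved stays moved. The work goes in short steps, Python scripts to look and compute and a tool call to move; the robot and the scene stay as the last step left them, time stands still between calls to the robot, and variables do not carry over. Pictures are saved under pics/ and viewed, and the job is handed in when it is done.

Besides the shell and the picture viewer there is one more tool, called after "Request:" by a JSON object that holds its "api" and its "payload", one argument or row to a line. drive_tool: Moves the arm, as the interface text tells. Its arguments: {"type":"object","properties":{"deltas":{"type":"array","items":{"type":"array"}},"gripper":{"type":"number"}},"required":["deltas"]}

```bash
mkdir -p pics; ls; python3 - <<'E'
from bench import get_obs,camera
import cv2
print(get_obs())
for n in ["side","top","wrist"]:
    c=camera(n); print(n,{k:v for k,v in c.items() if k!="frame"})
    cv2.imwrite(f"pics/{n}0.png",c["frame"][:,:,::-1])
E
```

```text
pics
{'time_s': 0.0, 'q': array([ 9.81679335e-01,  1.81603427e-01,  1.60802354e+00,  2.74577465e-05,
        1.35381527e+00, -2.06296553e-01]), 'dq': array([-0.00066231,  0.00206242,  0.0005851 ,  0.00152123, -0.0010549 ,
        0.0017732 ]), 'joint_efforts': array([-3.04923078e-04, -4.44882166e+01, -3.51333725e+01, -4.06733052e-04,
        9.20120539e-03, -3.90167361e-05]), 'eef_pos': array([0.21443559, 0.53290614, 0.23034158]), 'eef_rot': array([-3.70534535e-04,  1.90246380e-01,  9.81735942e-01, -8.47421514e-04]), 'wrist_force': array([-0.23727379, -1.11737247,  0.81161939]), 'torque': array([-0.04738957,  0.0286102 , -0.03504414]), 'opening': 1.002180817720891}
side {'fx': 389.4377071199113, 'fy': 389.4377071199113, 'cx': 253.71446831492466, 'cy': 194.9283491604734, 'eye': array([ 0.48486068, -0.72138991,  0.80887306]), 'attitude': array([-0.38067065,  0.92447137, -0.02042484,  0.00503728])}
top {'fx': 488.3045801491641, 'fy': 488.3045801491641, 'cx': 256.8857930228499, 'cy': 193.86190302202857, 'eye': array([0.43231601, 0.00906586, 1.31750345]), 'attitude': array([-0.02494652,  0.71121295, -0.70220648,  0.02144464])}
wrist {'fx': 297.6013894957532, 'fy': 297.6013894957532, 'cx': 261.6621515735255, 'cy': 190.71383852271032, 'eye': array([0.1472067 , 0.55958941, 0.37308683]), 'attitude': array([0.12043686, 0.81995071, 0.5537971 , 0.08052682])}
```

View pics/top0.png

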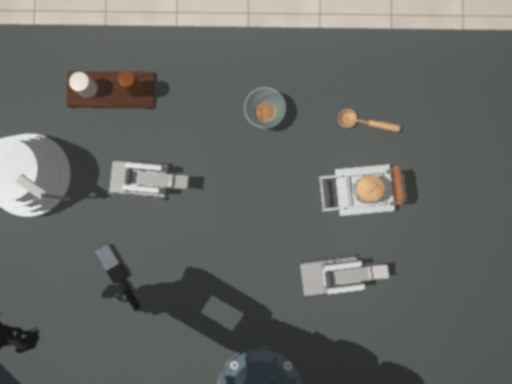

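View pics/side0.png

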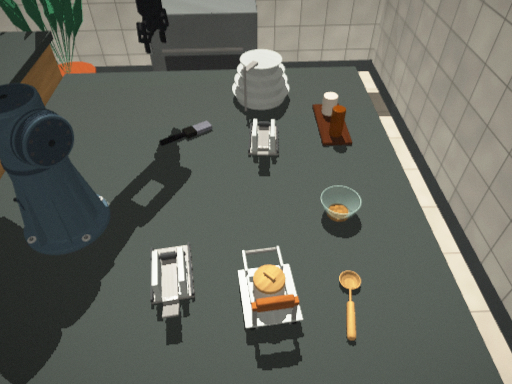

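View pics/wrist0.png

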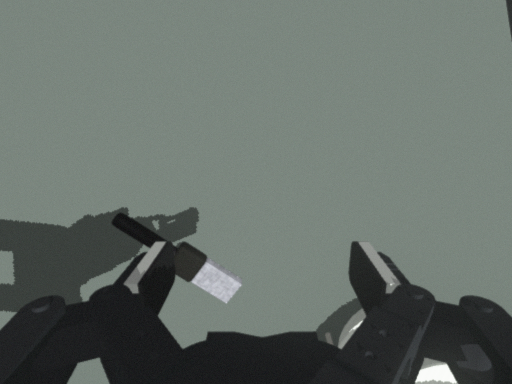

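```bash
cat > h.py <<'E'
import numpy as np,cv2
from scipy.spatial.transform import Rotation as R
from bench import get_obs,camera
def rot(c): w,x,y,z=c["attitude"]; return R.from_quat([x,y,z,w]).as_matrix()
def ray(c,u,v,z):
    d=rot(c)@np.array([(u-c["cx"])/c["fx"],(v-c["cy"])/c["fy"],1.]); e=np.array(c["eye"])
    return e+d*(z-e[2])/d[2]
def proj(c,p):
    q=rot(c).T@(np.array(p)-c["eye"]); return np.array([c["fx"]*q[0]/q[2]+c["cx"],c["fy"]*q[1]/q[2]+c["cy"]])
def crop(c,name,u0,v0,u1,v1,s):
    cv2.imwrite(f"pics/{name}.png",cv2.resize(c["frame"][v0:v1,u0:u1,::-1],None,fx=s,fy=s,interpolation=cv2.INTER_CUBIC))
E
python3 - <<'E'
from h import *
c=camera("top")
crop(c,"caddy1",310,150,420,230,7)
crop(c,"dock1",100,145,200,215,8)
c=camera("side")
crop(c,"caddys",220,235,320,345,5)
crop(c,"docks",225,100,305,180,7)
E
```

```text
(no output)
```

View pics/caddy1.png

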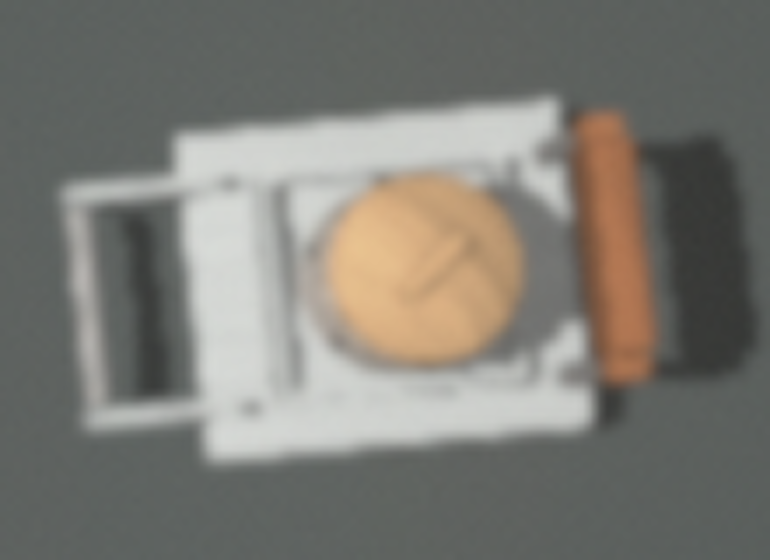

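View pics/dock1.png

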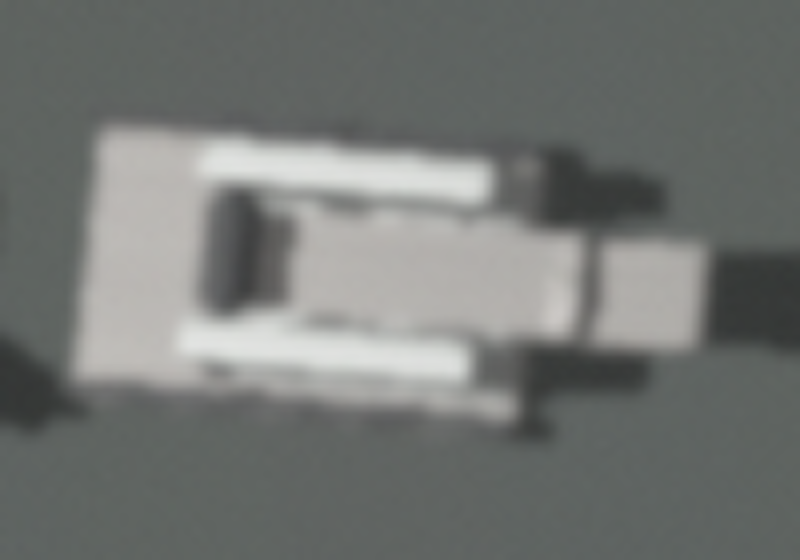

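View pics/caddys.png

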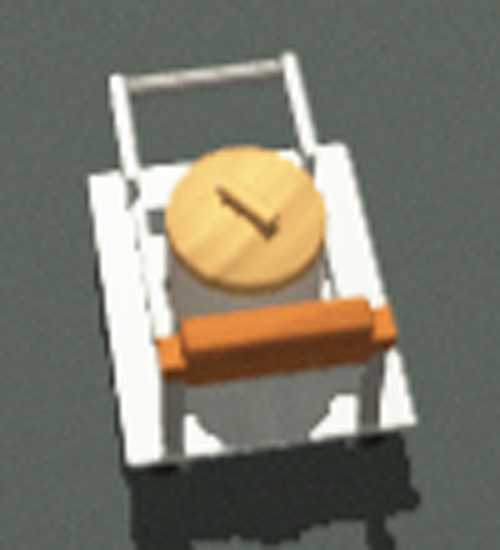

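View pics/docks.png

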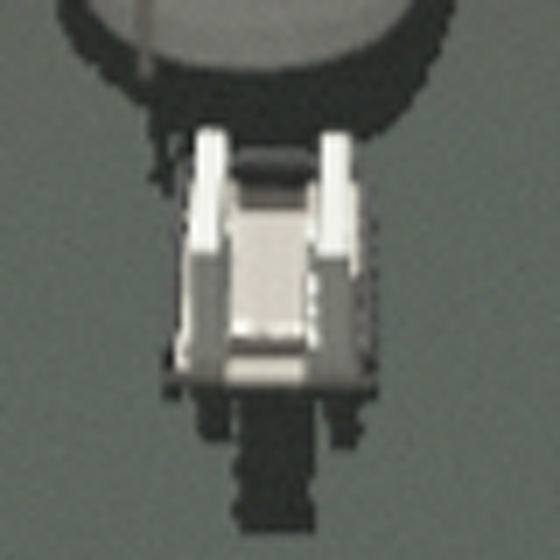

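```bash
python3 - <<'E'
from h import *
c=camera("top")
def P(l,s,o,z): return np.array([ray(c,u/s+o[0]-.5+.5/s,v/s+o[1]-.5+.5/s,z)[:2] for u,v in l])
np.set_printoptions(precision=4,suppress=True)
C=lambda l,z:P(l,7,(310,150),z)
D=lambda l,z:P(l,8,(100,145),z)
deck=C([(178,135),(207,460),(557,100),(595,430)],.037)
f=(deck[0]+deck[1])/2; r=(deck[2]+deck[3])/2
print("deck",deck,f,r,np.linalg.norm(f-r),np.degrees(np.arctan2(*(f-r)[::-1])))
w=(deck[0]-deck[1]+deck[2]-deck[3])/2; print("w ang",np.degrees(np.arctan2(w[1],w[0])),np.linalg.norm(w))
nose=C([(70,190),(95,420)],.049).mean(0);n=C([(70,190),(95,420)],.049);print("nose",nose,np.linalg.norm(n[0]-n[1]))
g=C([(575,115),(628,112),(655,380),(603,382)],.125);gc=g.mean(0);print("grip",gc,g)
d=nose-gc;print("head",np.degrees(np.arctan2(d[1],d[0])),np.linalg.norm(d))
jar=C([(425,268)],.115);print("jar",jar)
ch=D([(203,160),(180,340),(493,182),(472,362)],.075)
b=ch[:2].mean(0);s=ch[2:].mean(0);a=s-b
print("cheek",ch,s,np.linalg.norm(a),"dock ang",np.degrees(np.arctan2(-a[1],-a[0])), "sep",np.linalg.norm(ch[2]-ch[3]))
w=ch[2]-ch[3];print(np.degrees(np.arctan2(w[1],w[0])))
pb=D([(100,125),(75,380)],.010);print("plate back",pb,pb.mean(0),np.linalg.norm(pb[0]-pb[1]))
lip=D([(710,242),(697,350)],.054);print("lip",lip,lip.mean(0))
pf=D([(520,415)],.02);print("front corner low",pf)
c=camera("side")
for (u,v) in [(280,235)]: pass
# side view checks
cs=lambda u,v,s,o,z: ray(c,u/s+o[0]-.5+.5/s,v/s+o[1]-.5+.5/s,z)
print("side nose",cs(122,82,5,(220,235),.049),cs(288,66,5,(220,235),.049))
print("side cheek front top",cs(205,252,7,(225,100),.075),cs(336,254,7,(225,100),.075))
print("side lip",cs(225,383,7,(225,100),.054),cs(305,383,7,(225,100),.054))
g=[cs(180,322,5,(220,235),.125),cs(370,300,5,(220,235),.125)];print("side grip front top edge",g)
E
```

```text
deck [[ 0.585  -0.189 ]
 [ 0.4629 -0.2001]
 [ 0.6001 -0.3316]
 [ 0.476  -0.3452]] [ 0.524  -0.1946] [ 0.538  -0.3384] 0.14445936380541852 95.5782146668673
w ang 5.735917526341093 0.12370852877607068
nose [ 0.5197 -0.1518] 0.08611846349844454
grip [ 0.5371 -0.3282] [[ 0.5833 -0.3144]
 [ 0.5846 -0.333 ]
 [ 0.4907 -0.3418]
 [ 0.4898 -0.3237]]
head 95.62509028348681 0.17725028641958837
jar [[ 0.5297 -0.2641]]
cheek [[0.5849 0.3549]
 [0.527  0.3605]
 [0.579  0.2617]
 [0.5211 0.267 ]] [0.5501 0.2644] 0.09354730232059123 dock ang 86.38015754645787 sep 0.05809439726212572
-5.155713319634426
plate back [[0.6044 0.4082]
 [0.518  0.4138]] [0.5612 0.411 ] 0.08650760693792606
lip [[0.5627 0.1949]
 [0.5274 0.1983]] [0.5451 0.1966]
front corner low [[0.5076 0.2619]]
side nose [ 0.4802 -0.1571  0.049 ] [ 0.5608 -0.1512  0.049 ]
side cheek front top [0.5219 0.2668 0.075 ] [0.5802 0.2624 0.075 ]
side lip [0.5277 0.2002 0.054 ] [0.5624 0.1985 0.054 ]
side grip front top edge [array([ 0.5006, -0.3302,  0.125 ]), array([ 0.5758, -0.3239,  0.125 ])]
```

I checked the look-alikes. The dock candidates are the left one at top pixel (150,180) and the right one at (345,275). I choose the left one, since it starts farthest to the robot's left, and its lip faces the caddy in the close crop. There is only one caddy, with its grip at (398,186) and its nose pointing left. The serving board at (110,90) and the cake stand at (30,175) are not relevant.

The views agree on these poses:
- **Caddy:** grip at (0.537,-0.329), heading 95.6°.
- **Dock:** stop faces at (0.550,0.2645), axis at 85.7°.

Request:
{"api": "drive_tool", "payload": {
  "deltas": [
    [[0.018,-0.045,0.0],0.025],
    [[0.018,-0.045,0.0],0.025],
    [[0.018,-0.045,0.0],0.025],
    [[0.018,-0.045,0.0],0.025],
    [[0.018,-0.045,0.0],0.025],
    [[0.018,-0.045,0.0],0.025],
    [[0.018,-0.045,0.0],0.025],
    [[0.018,-0.045,0.0],0.025],
    [[0.018,-0.045,0.0],0.025],
    [[0.018,-0.045,0.0],0.025]
  ],
  "gripper": 0.4
}}

```text
time_s: 1.35
eef_pos: [0.3953, 0.0725, 0.2318]
eef_rot: [0.003, 0.055, 0.998, 0.001]
wrist_force: [1.3, -0.9, -0.3]
opening: 0.397
```

Request:
{"api": "drive_tool", "payload": {
  "deltas": [
    [[0.016,-0.044,0.0],0.022],
    [[0.016,-0.044,0.0],0.022],
    [[0.016,-0.044,0.0],0.022],
    [[0.016,-0.044,0.0],0.022],
    [[0.016,-0.044,0.0],0.022],
    [[0.016,-0.044,0.0],0.022],
    [[0.016,-0.044,0.0],0.022],
    [[0.016,-0.044,0.0],0.022],
    [[0.01,-0.03,0.0],0.022],
    [[0.0,0.0,0.0],0.0]
  ]
}}

```text
time_s: 2.35
eef_pos: [0.5368, -0.3343, 0.2327]
eef_rot: [0.007, -0.044, 0.999, 0.0]
wrist_force: [-1.5, 0.1, -0.5]
opening: 0.399
```

```bash
cat >> h.py <<'E'
def yaw(o):
    w,x,y,z=o["eef_rot"]; M=R.from_quat([x,y,z,w]).as_matrix(); return np.degrees(np.arctan2(M[1,1],M[0,1])),M[:,2]
E
python3 - <<'E'
from h import *
o=get_obs();print(o["eef_pos"],yaw(o),o["q"],o["wrist_force"])
c=camera("wrist");cv2.imwrite("pics/w1.png",c["frame"][:,:,::-1])
c=camera("top");crop(c,"t1",290,130,440,240,5)
E
```

```text
[ 0.53678752 -0.33427241  0.2326884 ] (np.float64(95.03355328626762), array([ 0.01301269,  0.00109478, -0.99991473])) [-0.74930777  0.29798985  1.46198352  0.00985757  1.37284643 -2.40985271] [-1.54093372  0.14967912 -0.52920274]
```

View pics/w1.png

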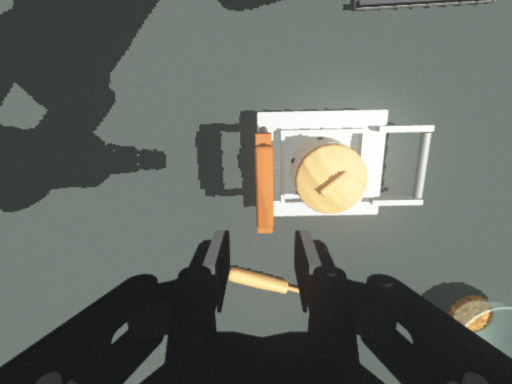

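The wrist view shows the grip board between pixels (256,133) and (273,233), with the jar upright at (333,178). I'll check its position from this view.

```bash
python3 - <<'E'
from h import *
np.set_printoptions(precision=4,suppress=True)
c=camera("wrist")
print(get_obs()["time_s"],c["eye"])
g=np.array([ray(c,u,v,.125) for u,v in [(256.5,145),(271.5,145),(257.5,224),(272.5,224)]]);print(g,g.mean(0))
n=np.array([ray(c,u,v,.047) for u,v in [(430,133),(419,198)]]);print(n,n.mean(0))
E
```

```text
2.5 [ 0.4621 -0.3383  0.3743]
[[ 0.5002 -0.3388  0.125 ]
 [ 0.4991 -0.3263  0.125 ]
 [ 0.5717 -0.3319  0.125 ]
 [ 0.5705 -0.3183  0.125 ]] [ 0.5354 -0.3288  0.125 ]
[[ 0.4824 -0.1521  0.047 ]
 [ 0.5568 -0.1456  0.047 ]] [ 0.5196 -0.1489  0.047 ]
```

Request:
{"api": "drive_tool", "payload": {
  "deltas": [
    [[0.0,0.004,-0.02],0.01],
    [[0.0,0.0,-0.025],0.0],
    [[0.0,0.0,-0.025],0.0],
    [[0.0,0.0,-0.015],0.0],
    [[0.0,0.0,0.0],0.0]
  ]
}}

```text
time_s: 3.0
eef_pos: [0.5365, -0.3174, 0.1486]
eef_rot: [0.008, -0.054, 0.999, 0.001]
wrist_force: [0.2, 0.6, 0.4]
opening: 0.399
```

```bash
python3 - <<'E'
from h import *
o=get_obs();print(o["eef_pos"],yaw(o),o["wrist_force"])
c=camera("side");crop(c,"s2",210,200,340,350,4)
E
```

```text
[ 0.5365447  -0.31737402  0.14861999] (np.float64(96.13860529505072), array([ 0.01503752,  0.00247977, -0.99988386])) [0.21697066 0.59095575 0.35379834]
```

View pics/s2.png

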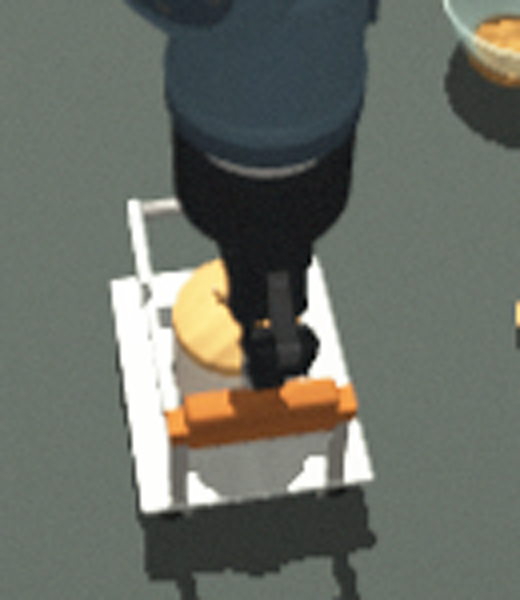

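Request:
{"api": "drive_tool", "payload": {
  "deltas": [
    [[0.0,-0.012,0.0],0.0],
    [[0.0,0.0,0.0],0.0]
  ]
}}

```text
time_s: 3.25
eef_pos: [0.5384, -0.3308, 0.1528]
eef_rot: [0.009, -0.054, 0.998, -0.001]
wrist_force: [-0.2, 0.5, 0.4]
opening: 0.398
```

Request:
{"api": "drive_tool", "payload": {
  "deltas": [
    [[-0.001,0.0,-0.012],0.0],
    [[0.0,0.0,-0.012],0.0],
    [[0.0,0.0,0.0],0.0]
  ]
}}

```text
time_s: 3.55
eef_pos: [0.5382, -0.3326, 0.1293]
eef_rot: [0.011, -0.054, 0.998, -0.003]
wrist_force: [-0.7, -0.2, -0.6]
opening: 0.405
```

Request:
{"api": "drive_tool", "payload": {
  "deltas": [
    [[-0.001,0.002,-0.012],0.0],
    [[0.0,0.0,-0.012],0.0],
    [[0.0,0.0,-0.01],0.0],
    [[0.0,0.0,0.0],0.0]
  ]
}}

```text
time_s: 3.95
eef_pos: [0.5366, -0.33, 0.0914]
eef_rot: [0.011, -0.054, 0.999, -0.002]
wrist_force: [0.6, -0.3, 0.3]
opening: 0.402
```

```bash
python3 - <<'E'
from h import *
o=get_obs();print(o["eef_pos"],yaw(o),o["wrist_force"])
c=camera("side");crop(c,"s3",210,200,340,350,4)
E
```

```text
[ 0.53655892 -0.32995393  0.09136069] (np.float64(96.14538510215976), array([ 0.02121457, -0.00317256, -0.99976991])) [ 0.64339868 -0.27741863  0.31755943]
```

View pics/s3.png

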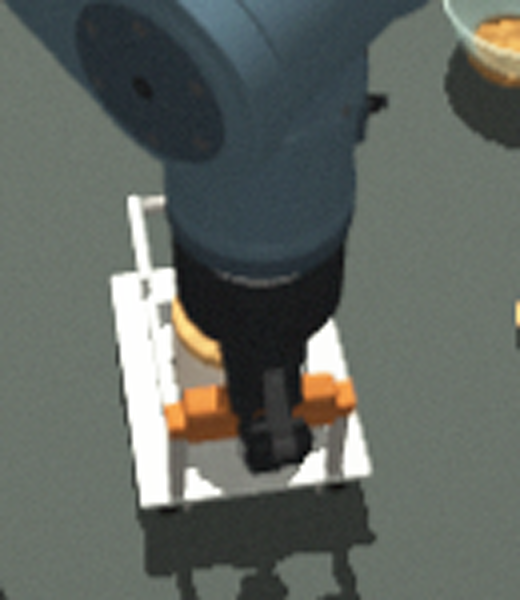

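The fingers straddle the board at about pixel (275,400) in the crop, and the jar is undisturbed. I'll close now.

Request:
{"api": "drive_tool", "payload": {
  "deltas": [
    [[0.0,0.0,0.0],0.0],
    [[0.0,0.0,0.0],0.0],
    [[0.0,0.0,0.0],0.0],
    [[0.0,0.0,0.0],0.0],
    [[0.0,0.0,0.0],0.0],
    [[0.0,0.0,0.0],0.0]
  ],
  "gripper": 0.0
}}

```text
time_s: 4.6
eef_pos: [0.5369, -0.3299, 0.0921]
eef_rot: [0.011, -0.054, 0.998, -0.002]
wrist_force: [1.1, -1.0, -2.1]
opening: 0.177
```

```bash
python3 - <<'E'
from h import *
o=get_obs();print(o["eef_pos"],yaw(o),o["wrist_force"],o["torque"],o["q"])
E
```

```text
[ 0.53687105 -0.32994652  0.0921111 ] (np.float64(96.15783529892882), array([ 0.02164889, -0.00329626, -0.9997602 ])) [ 1.06404056 -0.96313814 -2.13256797] [-0.04058649 -0.00077382 -0.00288717] [-0.74543125  0.43708972  1.58063797  0.01371946  1.105757   -2.42980302]
```

Request:
{"api": "drive_tool", "payload": {
  "deltas": [
    [[-0.0005,0.005,0.0],0.0],
    [[-0.001,0.008,0.0],0.0],
    [[-0.001,0.008,0.0],0.0],
    [[-0.001,0.008,0.0],0.0],
    [[-0.001,0.008,0.0],0.0]
  ]
}}

```text
time_s: 5.1
eef_pos: [0.5319, -0.2908, 0.0922]
eef_rot: [0.011, -0.053, 0.999, -0.003]
wrist_force: [0.7, -0.5, -2.8]
opening: 0.179
```

Request:
{"api": "drive_tool", "payload": {
  "deltas": [
    [[-0.0005,0.009,0.0],0.0],
    [[-0.001,0.009,0.0],0.0],
    [[-0.001,0.009,0.0],0.0],
    [[-0.001,0.009,0.0],0.0],
    [[-0.0008,0.008,0.0],0.0],
    [[0.0,0.0,0.0],0.0]
  ]
}}

```text
time_s: 5.7
eef_pos: [0.5268, -0.2401, 0.0921]
eef_rot: [0.01, -0.054, 0.998, -0.002]
wrist_force: [-0.2, 0.1, -3.3]
opening: 0.179
```

```bash
python3 - <<'E'
from h import *
o=get_obs();print(o["eef_pos"],yaw(o),o["wrist_force"],o["torque"])
c=camera("side");crop(c,"s4",190,170,340,320,4)
c=camera("top");crop(c,"t4",260,130,410,240,5)
E
```

```text
[ 0.52676708 -0.24011345  0.09208625] (np.float64(96.21904009809461), array([ 0.02109506, -0.00237028, -0.99977466])) [-0.17340774  0.07726845 -3.2741387 ] [ 0.05339219  0.05878046 -0.0312907 ]
```

View pics/s4.png

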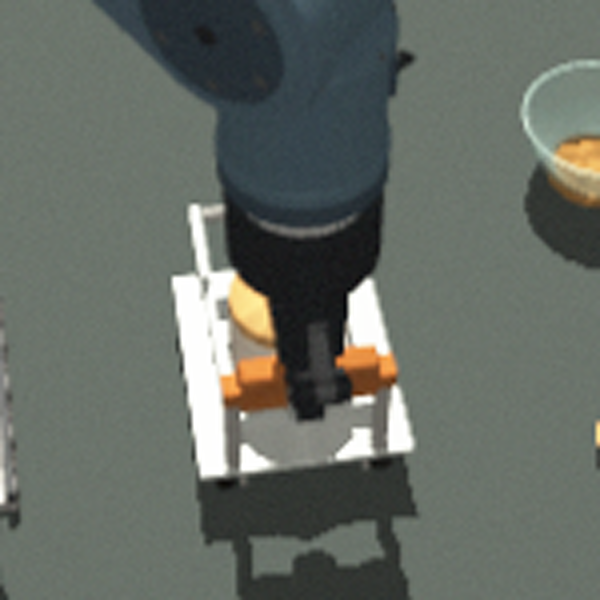

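View pics/t4.png

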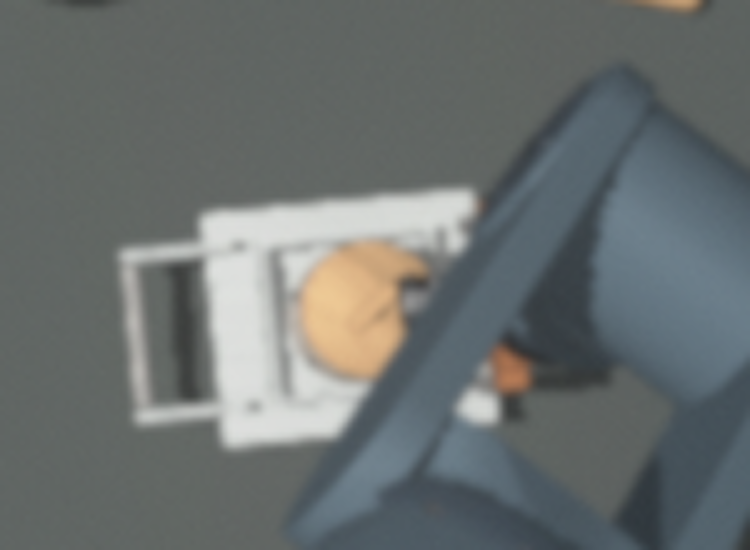

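```bash
cat >> h.py <<'E'
def pose_from_nose(c,a,b,s,o,z=.049):
    p=[ray(c,u/s+o[0]-.5+.5/s,v/s+o[1]-.5+.5/s,z)[:2] for u,v in (a,b)]
    w=p[0]-p[1]; return (p[0]+p[1])/2, np.degrees(np.arctan2(w[0],-w[1])) if 0 else 90+np.degrees(np.arctan2(w[1],w[0]))
E
python3 - <<'E'
from h import *
o=get_obs()
c=camera("top")
n,a=pose_from_nose(c,(129,250),(147,417),5,(260,130)); g=o["eef_pos"][:2]
d=n-g;print(n,a,"nose-tcp",np.degrees(np.arctan2(d[1],d[0])),np.linalg.norm(d))
n,a=pose_from_nose(c,(203,215),(225,445),5,(260,130),.037);print("deck front",n,a);d=n-g;print(np.degrees(np.arctan2(d[1],d[0])),np.linalg.norm(d))
E
```

```text
[ 0.51036746 -0.06304785] 96.64686501799018 nose-tcp 95.2910756978961 0.17897760506419197
deck front [ 0.51354005 -0.10361197] 95.84251452703933
95.53201919935613 0.13829499134162557
```

Request:
{"api": "drive_tool", "payload": {
  "deltas": [
    [[-0.0008,0.008,-0.001],0.0],
    [[-0.001,0.01,0.0],0.0],
    [[0.0,0.0,0.0],0.0]
  ]
}}

```text
time_s: 6.15
eef_pos: [0.5255, -0.2243, 0.0921]
eef_rot: [0.011, -0.053, 0.999, -0.003]
wrist_force: [-0.0, -0.3, -2.2]
opening: 0.176
```

Request:
{"api": "drive_tool", "payload": {
  "deltas": [
    [[-0.0011,0.01,-0.0005],-0.016],
    [[-0.001,0.01,0.0],-0.016],
    [[-0.0008,0.01,0.0],-0.016],
    [[-0.0006,0.01,0.0],-0.016],
    [[-0.0004,0.01,0.0],-0.016]
  ]
}}

```text
time_s: 6.65
eef_pos: [0.521, -0.1746, 0.0922]
eef_rot: [0.011, -0.012, 1.0, -0.005]
wrist_force: [-0.3, -1.0, 0.0]
opening: 0.177
```

```bash
cat > st.py <<'E'
from h import *
np.set_printoptions(precision=4,suppress=True)
o=get_obs();y=yaw(o);h=np.radians(y[0]-.4);u=np.array([np.cos(h),np.sin(h)]);g=o["eef_pos"][:2]
def off(p): return (p[0]-(0.5501+.0752*(p[1]-.2645)))*.9972
print(o["time_s"],"tcp",o["eef_pos"],"yaw",y[0],"tilt",y[1][:2],"F",o["wrist_force"],"T",o["torque"])
print("axle off mm",off(g+.013*u)*1e3,"nose off",off(g+.178*u)*1e3,"nose to stop mm",((np.array([.5501,.2645])-g-.178*u)@np.array([.075,.9972])-.005)*1e3)
E
python3 st.py
```

```text
6.65 tcp [ 0.521  -0.1746  0.0922] yaw 91.31679991767281 tilt [ 0.0213 -0.0092] F [-0.3038 -1.0108  0.0388] T [0.2315 0.311  0.1193]
axle off mm 2.704124322486 nose off -12.300238638474733 nose to stop mm 257.75912515686144
```

Request:
{"api": "drive_tool", "payload": {
  "deltas": [
    [[-0.0003,0.01,0.0],-0.015],
    [[-0.0001,0.01,0.0],-0.015],
    [[0.0,0.01,0.0],-0.015],
    [[0.0002,0.01,0.0],-0.015],
    [[0.0003,0.01,0.0],-0.015],
    [[0.0005,0.01,0.0],-0.015],
    [[0.0,0.0,0.0],0.0]
  ]
}}

```text
time_s: 7.35
eef_pos: [0.5205, -0.1111, 0.0922]
eef_rot: [0.01, 0.035, 0.999, -0.005]
wrist_force: [0.3, 0.2, -1.6]
opening: 0.178
```

```bash
python3 st.py; python3 - <<'E'
from h import *
c=camera("top");crop(c,"t5",150,130,310,240,5)
E
```

```text
7.35 tcp [ 0.5205 -0.1111  0.0922] yaw 86.00929940295225 tilt [ 0.019  -0.0106] F [ 0.2594  0.1515 -1.6116] T [ 0.4035 -0.0378  0.0379]
axle off mm -1.3219128444419606 nose off -1.062288678434883 nose to stop mm 193.72759773285225
```

View pics/t5.png

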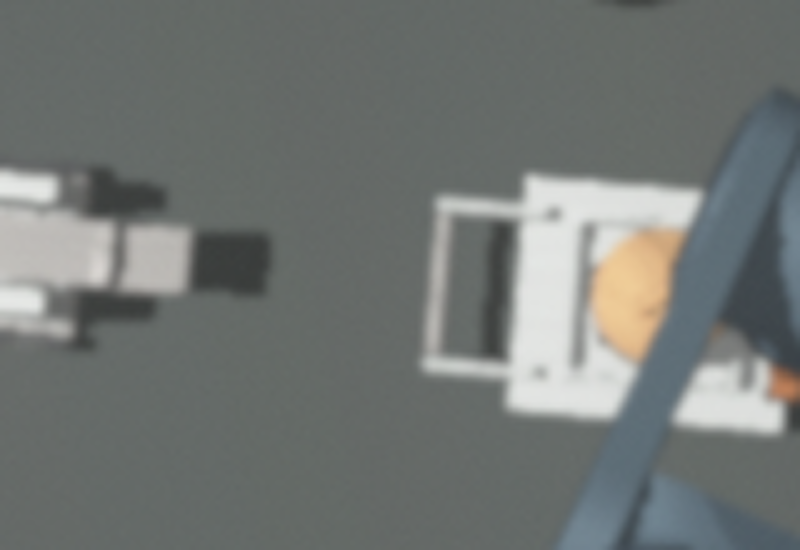

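```bash
python3 - <<'E'
from h import *
c=camera("top")
def off(p): return (p[0]-(0.5501+.0752*(p[1]-.2645)))*.9972
for a,b,z in [((447,208),(433,360),.046),((440,205),(425,367),.049),((527,178),(507,410),.037)]:
    n,an=pose_from_nose(c,a,b,5,(150,130),z);print(n,an,off(n)*1e3)
E
python3 st.py
```

```text
[0.5348118  0.06653475] 85.63894663969819 -0.4000902682643895
[0.53348625 0.07029212] 85.62243189922206 -2.003690339646277
[0.53087709 0.02634478] 85.85507818655046 -1.3099597968234031
7.45 tcp [ 0.5205 -0.1122  0.0922] yaw 86.02374827235327 tilt [ 0.0189 -0.0114] F [-0.1044  0.6981 -0.1041] T [0.4409 0.0895 0.034 ]
axle off mm -1.2073763162036837 nose off -0.9893625135759991 nose to stop mm 194.86278744956678
```

Request:
{"api": "drive_tool", "payload": {
  "deltas": [
    [[0.0007,0.01,0.0],-0.01],
    [[0.0008,0.01,0.0],-0.01],
    [[0.001,0.01,0.0],0.0],
    [[0.001,0.01,0.0],0.0],
    [[0.001,0.01,0.0],0.0],
    [[0.001,0.01,0.0],0.0],
    [[0.0009,0.01,0.0],0.01],
    [[0.0008,0.01,0.0],0.01],
    [[0.0007,0.009,0.0],0.0],
    [[0.0,0.0,0.0],0.0]
  ]
}}

```text
time_s: 8.45
eef_pos: [0.5297, -0.0165, 0.0924]
eef_rot: [0.011, 0.035, 0.999, -0.006]
wrist_force: [0.1, -0.1, -1.2]
opening: 0.182
```

```bash
python3 st.py; python3 - <<'E'
from h import *
c=camera("top");crop(c,"t6",110,140,270,230,5)
E
```

```text
8.45 tcp [ 0.5297 -0.0165  0.0924] yaw 86.00994960835743 tilt [ 0.0208 -0.0122] F [ 0.1105 -0.0932 -1.1628] T [ 0.4179 -0.1505 -0.07  ]
axle off mm 0.7335964110808395 nose off 0.9913480929793005 nose to stop mm 98.73898015265743
```

View pics/t6.png

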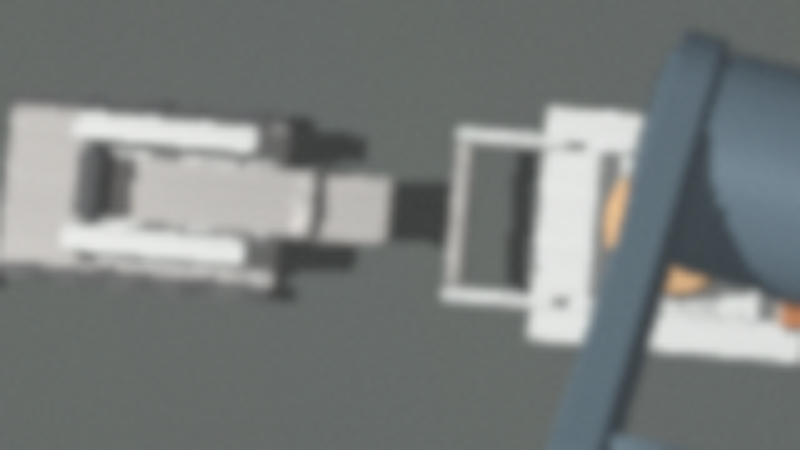

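Request:
{"api": "drive_tool", "payload": {
  "deltas": [
    [[0.0006,0.008,0.0],0.0],
    [[0.0006,0.008,0.0],0.0],
    [[0.0006,0.008,0.0],0.0],
    [[0.0004,0.005,0.0],0.0],
    [[0.0004,0.005,0.0],0.0],
    [[0.0004,0.005,0.0],0.0]
  ]
}}

```text
time_s: 9.1
eef_pos: [0.5323, 0.0238, 0.0925]
eef_rot: [0.01, 0.035, 0.999, -0.006]
wrist_force: [-1.1, -0.8, -1.0]
opening: 0.172
```

```bash
python3 st.py
```

```text
9.1 tcp [0.5323 0.0238 0.0925] yaw 85.95352245381827 tilt [ 0.0193 -0.0134] F [-1.0947 -0.8094 -0.9765] T [0.2456 0.0985 0.1157]
axle off mm 0.34188975254530163 nose off 0.7621421640774477 nose to stop mm 58.32608525608799
```

Request:
{"api": "drive_tool", "payload": {
  "deltas": [
    [[0.0004,0.005,0.0],0.0],
    [[0.0004,0.005,0.0],0.0],
    [[0.0004,0.005,0.0],0.0],
    [[0.0004,0.005,0.0],0.0],
    [[0.0004,0.005,0.0],0.0],
    [[0.0004,0.005,0.0],0.0]
  ]
}}

```text
time_s: 9.7
eef_pos: [0.535, 0.053, 0.0935]
eef_rot: [0.01, 0.034, 0.999, -0.01]
wrist_force: [-2.5, -7.2, 4.2]
opening: 0.181
```

```bash
python3 st.py
```

```text
9.7 tcp [0.535  0.053  0.0935] yaw 86.05511522457398 tilt [ 0.0188 -0.0201] F [-2.4749 -7.2387  4.1502] T [-1.0897  0.5413  0.1997]
axle off mm 0.8244820600205709 nose off 0.9521641638891547 nose to stop mm 29.072835239535088
```

Request:
{"api": "drive_tool", "payload": {
  "deltas": [
    [[0.0002,0.004,-0.0008],0.0],
    [[0.0002,0.004,-0.0005],0.0],
    [[0.0003,0.004,-0.0003],0.0],
    [[0.0003,0.004,-0.0003],0.0]
  ]
}}

```text
time_s: 10.1
eef_pos: [0.5366, 0.0696, 0.0932]
eef_rot: [0.01, 0.034, 0.999, -0.011]
wrist_force: [-2.7, 2.6, 1.3]
opening: 0.179
```

```bash
python3 st.py; python3 - <<'E'
from h import *
c=camera("side");crop(c,"s7",210,100,340,250,4)
c=camera("top");crop(c,"t7",100,140,260,230,5)
E
```

```text
10.1 tcp [0.5366 0.0696 0.0932] yaw 86.10960489147031 tilt [ 0.0195 -0.0217] F [-2.6919  2.5616  1.338 ] T [0.7152 0.4116 0.2714]
axle off mm 1.1747460781512074 nose off 1.145506766812846 nose to stop mm 12.385533917165663
```

View pics/s7.png

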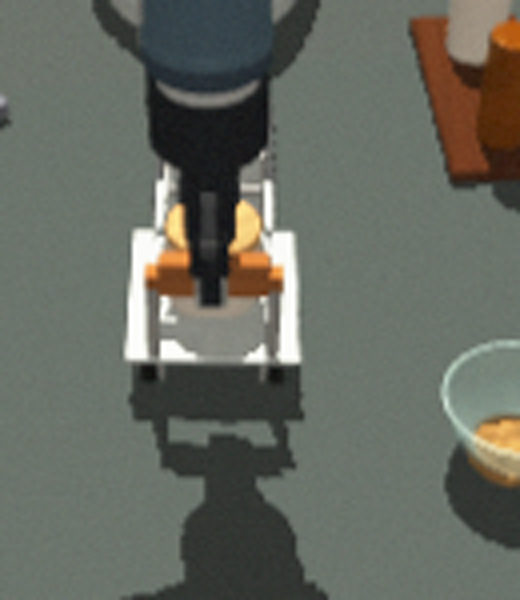

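View pics/t7.png

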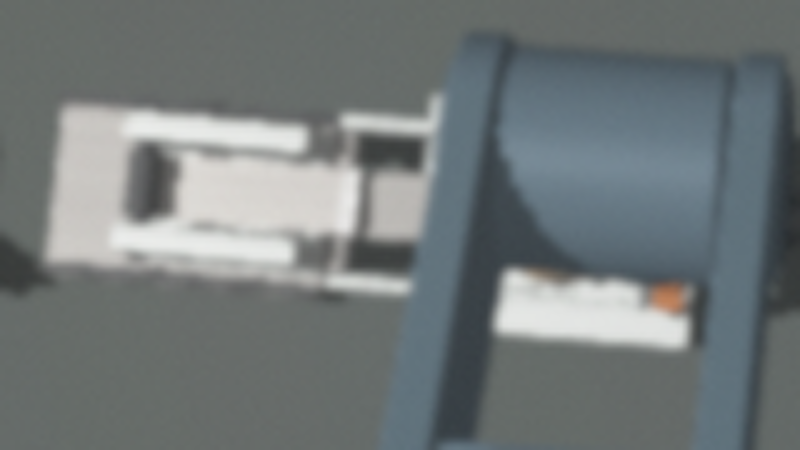

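Request:
{"api": "drive_tool", "payload": {
  "deltas": [
    [[0.0001,0.003,-0.0003],0.0],
    [[0.0001,0.003,-0.0002],0.0],
    [[0.0001,0.003,0.0],0.0]
  ]
}}

```text
time_s: 10.5
eef_pos: [0.5373, 0.0826, 0.0927]
eef_rot: [0.011, 0.034, 0.999, -0.008]
wrist_force: [-5.7, -14.0, 10.3]
opening: 0.176
```

```bash
python3 st.py
```

```text
10.5 tcp [0.5373 0.0826 0.0927] yaw 86.09094715134168 tilt [ 0.0209 -0.0168] F [ -5.7375 -14.0379  10.3458] T [-1.958   0.8901  0.243 ]
axle off mm 0.8402096311777936 nose off 0.8647015936694293 nose to stop mm -0.606838022103845
```

Request:
{"api": "drive_tool", "payload": {
  "deltas": [
    [[0.0,0.001,0.0],0.0],
    [[0.0,0.0,0.0],0.0],
    [[0.0,0.0,0.0],0.0]
  ]
}}

```text
time_s: 10.8
eef_pos: [0.5372, 0.0822, 0.093]
eef_rot: [0.01, 0.034, 0.999, -0.01]
wrist_force: [-1.8, -2.0, 2.6]
opening: 0.178
```

```bash
python3 st.py; python3 - <<'E'
from h import *
c=camera("top");crop(c,"t8",100,140,260,230,5)
c=camera("wrist");cv2.imwrite("pics/w8.png",c["frame"][:,:,::-1])
E
```

```text
10.8 tcp [0.5372 0.0822 0.093 ] yaw 86.11684606750524 tilt [ 0.0201 -0.0206] F [-1.8247 -1.991   2.606 ] T [0.1118 0.4329 0.1903]
axle off mm 0.7524966192758683 nose off 0.702403892681426 nose to stop mm -0.26659989040517856
```

View pics/t8.png

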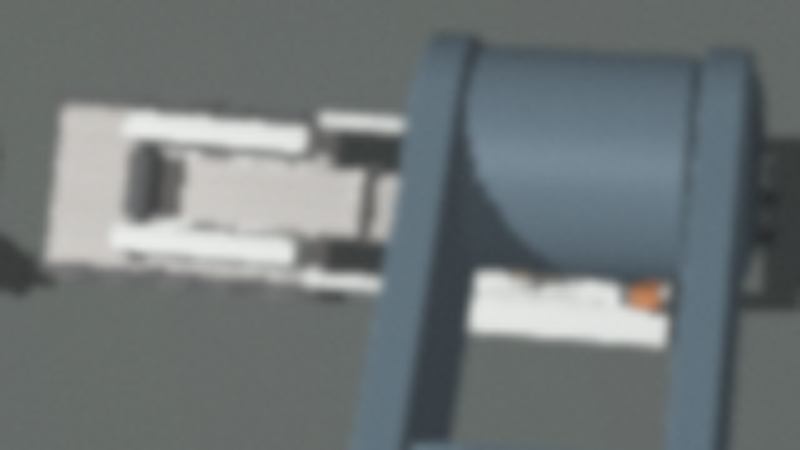

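View pics/w8.png

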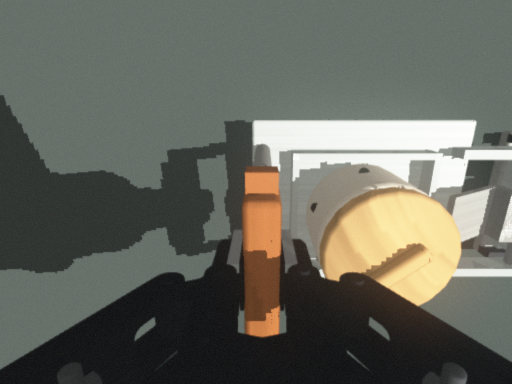

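Request:
{"api": "drive_tool", "payload": {
  "deltas": [
    [[0.0,0.0,0.0],0.0],
    [[0.0,0.0,0.0],0.0],
    [[0.0,0.0,0.0],0.0],
    [[0.0,0.0,0.0],0.0]
  ],
  "gripper": 0.38
}}

```text
time_s: 11.3
eef_pos: [0.5377, 0.083, 0.0925]
eef_rot: [0.011, 0.034, 0.999, -0.009]
wrist_force: [-1.1, -1.2, 1.5]
opening: 0.381
```

```bash
python3 st.py; python3 - <<'E'
from h import *
c=camera("wrist");cv2.imwrite("pics/w9.png",c["frame"][:,:,::-1])
E
```

```text
11.3 tcp [0.5377 0.083  0.0925] yaw 86.09077381866665 tilt [ 0.0216 -0.0195] F [-1.1147 -1.2052  1.5314] T [-0.1456  0.142   0.0252]
axle off mm 1.2258122607868582 nose off 1.2508033933439466 nose to stop mm -1.1186022478746016
```

View pics/w9.png

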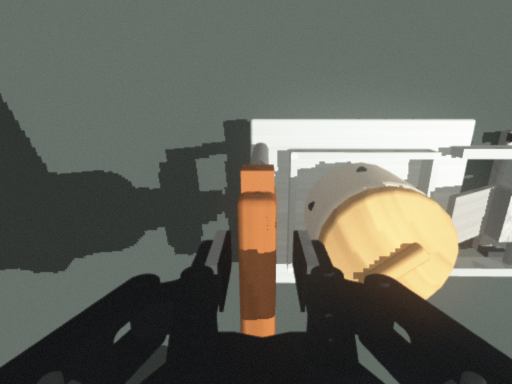

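Request:
{"api": "drive_tool", "payload": {
  "deltas": [
    [[0.0,-0.001,0.008],0.0],
    [[0.0,0.0,0.01],0.0],
    [[0.0,0.0,0.01],0.0]
  ]
}}

```text
time_s: 11.65
eef_pos: [0.5368, 0.0823, 0.121]
eef_rot: [0.01, 0.034, 0.999, -0.009]
wrist_force: [0.4, 0.6, -0.5]
opening: 0.38
```

Request:
{"api": "drive_tool", "payload": {
  "deltas": [
    [[0.0,0.0,0.012],0.0],
    [[0.0,0.0,0.015],0.0],
    [[0.0,0.0,0.02],0.0],
    [[0.0,0.0,0.03],0.0],
    [[0.0,-0.02,0.03],0.0],
    [[-0.02,-0.04,0.02],0.0],
    [[-0.03,-0.04,0.0],0.0],
    [[-0.03,-0.04,0.0],0.0],
    [[-0.03,-0.04,0.0],0.0],
    [[0.0,0.0,0.0],0.0]
  ]
}}

```text
time_s: 12.65
eef_pos: [0.4262, -0.1019, 0.268]
eef_rot: [0.019, 0.032, 0.999, -0.012]
wrist_force: [0.2, 0.7, -0.6]
opening: 0.382
```

```bash
python3 st.py; python3 - <<'E'
from h import *
c=camera("side");crop(c,"s10",210,90,340,240,4)
c=camera("top");crop(c,"t10",100,140,260,230,5);cv2.imwrite("pics/t10f.png",c["frame"][:,:,::-1])
E
```

```text
12.65 tcp [ 0.4262 -0.1019  0.268 ] yaw 86.31318064261289 tilt [ 0.0376 -0.0254] F [ 0.1806  0.6855 -0.5525] T [ 0.0341 -0.0215 -0.0143]
axle off mm -96.15315929172544 nose off -96.76866241495695 nose to stop mm 191.68240226474137
```

View pics/s10.png

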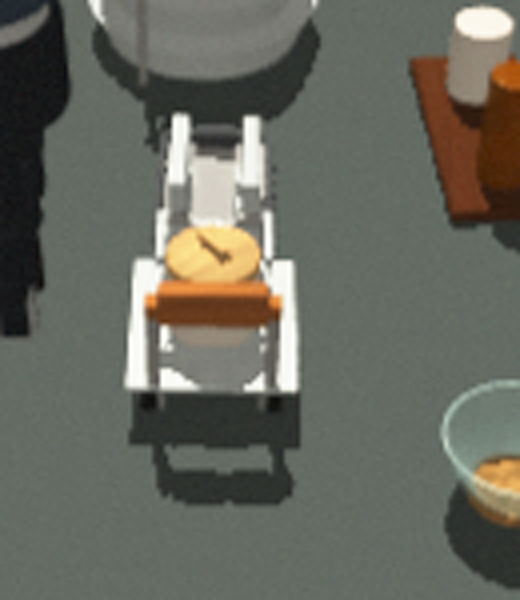

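View pics/t10.png

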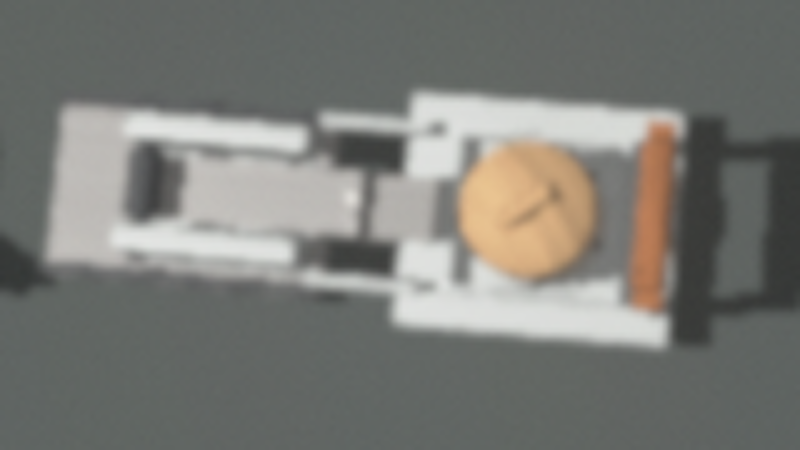

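View pics/t10f.png

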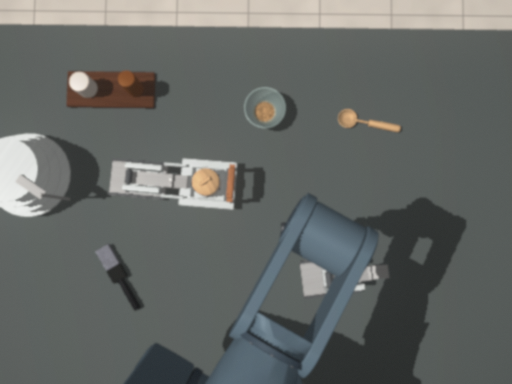

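```bash
python3 - <<'E'
from h import *
c=camera("top")
n,a=pose_from_nose(c,(413,93),(393,325),5,(100,140),.037)
d=np.array([.5501,.2645])-n;print(n,a,d@np.array([.075,.9972]),"lateral",d@np.array([.9972,-.075]))
r,a2=pose_from_nose(c,(685,115),(668,346),5,(100,140),.037);e=n-r;print(a2,np.degrees(np.arctan2(e[1],e[0])),np.linalg.norm(e))
j=ray(c,528/5+100-.4,210/5+140-.4,.115);print("jar",j, "axle-jar", np.linalg.norm(j[:2]-n))
E
```

```text
[0.54696422 0.21836794] 86.4135738483669 0.04623807410194986 lateral -0.00033290502831876724
86.71075204834193 86.20918073362385 0.14461308695796177
jar [0.54007677 0.14374773 0.115     ] axle-jar 0.07493738980907594
```

```bash
python3 -c "
from bench import hand_in
print(hand_in())"
```

```text
the job is handed in; nothing more can be done
None
```

The caddy is parked in the left dock and let go, and I handed the job in at about 13 s. As far as I could measure, the clip caught the nose roller.

**What I did:** I gripped the caddy by its wooden board and rolled it about 105 mm straight ahead to straighten the castors. I then steered it through a gentle right-hand arc onto the dock's axis and pushed it in slowly.

**Push forces:**

| Stage | Reading on the push axis |
|---|---|
| Lip riding over the roller | about 7 N resisting |
| Past the tooth | resistance gone, 2.6 N the other way |
| At the stop | 14 N resisting |

**Last checks, after letting go and backing off:**
- **Position:** the deck front is 46 mm before the stop faces. The expected figure is 45 mm, so the roller is seated behind the tooth.
- **Alignment:** the caddy heading reads 86.2 to 86.7° against the dock's 85.7°, with a side offset under 1 mm.
- **Jar and bystanders:** the jar stands in its tray. The bowl, spoon and brush look unmoved in the top picture.

**Not checked directly:**
- **Castors:** they were hidden under the deck, so I inferred that they trailed straight from the distance rolled.
- **Clip:** the roller is hidden under the tongue, so the catch is inferred from the forces and the final position. I did not do a pull-back test.
- **Wheels on the counter:** the tool rose about 1 mm as the lip rode up, so I pressed down slightly. In the pictures the wheels stayed down, but I did not measure it.

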